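# Test the sprung flap of the narrow waste bin

### The arm

A 6-joint arm with a two-finger parallel gripper is mounted at the origin on the work surface. World frame = base frame: x ahead of the robot, y to its left, z up, the work surface at z = 0. Lengths are in m, angles in rad, forces in N, time in s.
With the tool pointing down it reaches from about 0.35 to 0.875 m from the base axis. Payload 15.5 kg.
Tool frame: the origin (TCP) lies at the very end of the fingers, on their centre line; the grasp point (between the pads) lies 19 mm behind it (env.hold_point_z is the distance from the TCP to the grasp point, in m); z points along the fingers, y is the line along which they close (so a half turn about z gives the same grasp; the last joint's range is limited). The gripper opens to 85 mm and grips with 20 to 120 N. Pads are 22 mm wide; open, the fingers measure 114 mm over their backs; the gripper's body (76 mm by 85 mm) begins 54 mm behind the grasp point. The pads swing forward as they close: fully open they stand 13 mm farther back than shut.
Start: joints at [1.167, 0.494, 1.345, -0, 1.302, -0.096], TCP at [0.19, 0.595, 0.231] pointing down, gripper open.
Joint ranges: [-2.91, 2.91], [-0.82, 2.16], [0.22, 2.67], [-1.22, 4.37], [0.12, 2.79], [-3.08, 3.08]. Speed limits (rad/s): [1.89, 1.89, 2.57, 3.01, 3.01, 3.01].

### API

Orientations are given as [roll, pitch, yaw] about the fixed x, y, z axes, in that order (R = Rz(yaw) Ry(pitch) Rx(roll)).
In Python, from cell import env gives the robot as it stands.
- The arm moves only by the shell command python3 -m creep 'ROWS' [FORCE]. ROWS is JSON, a list of rows, each a list of 7 numbers: the turn, a rotation vector about the world's x, y, z in degrees, then the shift along the world's x, y, z in m, then the opening, from -1 (shut) to 1 (fully open). In form: [[ax, ay, az, x, y, z, grip], ...]. A call has 1 to 5 rows; each row is the pose to reach, as a shift and turn from the pose commanded when the call began; what a row does not reach only later rows make up. A row lasts 1/10 s, in which the tool goes at most 50 mm and 8.59 degrees, less where a joint would pass 70% of its speed; a pose out of reach is approached as far as the arm can. A call with a gripper value outside its range is refused whole. The fingers move at their own pace and stop on an object; FORCE is the grip in N (left out, the last holds). Time passes only in rows, so rows that repeat a pose let the fingers close. It gives the time, the measured TCP pose, the force, the opening and the grip force at its end, in the units of the state.
- env.read_state(): the state, without advancing time (a new reading comes with each control period).
- env.get_image(name): name is "scene" or "top"; returns (picture, depth): 400x640x3 uint8, blue, green, red; 400x640 float32, m along the optical axis (not along the pixel's ray), 0 where there is no reading.
- env.camera_info(name): a dict with "fx", "fy", "cx", "cy" (pixels), "position" and "attitude" of the camera in the world. Camera axes: x right, y down, z forward; pixel columns grow to the right and rows downward; lengths in m; the calibration is good to about 2 mm. A picture is of the moment at which its call begins. camera_info takes no time and is no camera call.
- env.job_done(): hands the job in; it is judged then, once.
Trained networks look in the newest picture that a camera, given by its name, has taken for a name from the list of things; names that differ only in an ending like _2 or _b are one class to them, and where a whole thing is asked for, a point or a joint stands for the part that bears it (a point fixed in the world has none). Each returns a list of dicts, best first, with "score" (0 to 1); they miss things now and then, are a little off and sometimes report something else, mostly with a low value. They report only what shows in the picture. A call takes as long as a camera call.
- env.spot_in(target, camera): "position" ([x, y, z] in m, in the coordinates of the camera as it stood for that picture, good to about 4 mm: the middle of the surface that is visible of it).
The state is a dict: "time_s": time; "joints": joint angles; "dq": joint speeds; "joint_efforts": joint torques, N m; "ee_pos": TCP position; "tool_rot": TCP orientation; "force": force on the tool from outside, world axes, zero at the start; "wrist_torque": the same for the moment, N m; "opening": finger opening in m; "grip_force": force on a finger pad.
Only numpy, scipy, OpenCV 4.12 (cv2) and the standard library are available. Lean on these libraries where they do the work, as an engineer would, in place of code of your own. Each camera call takes 0.05 s, during which the arm holds its last target. There are 200 camera calls.

### The job

Check that the flap of the narrow waste bin is not sticking: with your fingertips press it lightly about halfway in, hold it there for a good second, then withdraw and let it spring shut. Do not ram the flap against its stop, do not grasp, lift or shift the bin, and leave the wide bin, the salt shaker, the ladle and the plate untouched.

Things in the scene. Friction and masses are not known exactly. Their poses are not given: they have to be found in the camera images.
- bin_narrow: The narrow waste bin, grey plastic, 140 mm (x) by 110 mm (y), 200 mm high, 1.3 kg give or take 30 %, standing loose on the board. Origin: centre of its underside; z up. Its flat top, at 200 mm, is a rim 14 mm wide all round a white flap that lies flush in it. The flap is hinged along the bin's +x side and its free edge is on the -x side, which faces roughly towards the robot.
- flap_narrow (a joint): Angle of the narrow bin's flap in rad: 0 shut (flush with the rim), growing as the free edge goes down into the bin; stop at 0.9, so halfway is about 0.45. A spring shuts it: torque 0.07 N m at 0 plus 0.5 N m per rad, i.e. about 3.7 N pressing at the spot when halfway.
- narrow_flap_spot (a point): Point to press on the upper face of the narrow bin's flap, midway across its width, 30 mm in from the free edge and 80 mm from the hinge line; turns with the flap. The flap is 110 mm from hinge to free edge, 78 mm wide and 6 mm thick; below it the bin is empty.
- narrow_flap_hinge (a point): Middle of the narrow flap's hinge line, at the level of the flap's upper face (200 mm above the board). The hinge line is parallel to the bin's y axis.
- bin_wide: The wide waste bin, same make, 200 mm (x) by 190 mm (y) and also 200 mm high, with a flap 170 mm long and 158 mm wide. Origin: centre of its underside; z up. To be left untouched. It may stand on either side of the narrow one; its nearest part can be as close as 25 mm to it.
- flap_wide (a joint): Angle of the wide bin's flap in rad, 0 shut; must stay shut.
- shaker: Glass salt shaker with a steel twist top, 48 mm across, 86 mm high, standing between the robot and the bins. Origin: centre of its underside. Leave untouched.
- ladle: Steel ladle lying to the robot's left of the bins, its handle pointing back towards the robot's side of the board: bowl 86 mm across and 32 mm high, handle reaching 290 mm from the bowl's centre along its own x axis. Origin: under the bowl's centre. Leave untouched.
- plate: White enamel plate, 210 mm across, 22 mm high, lying on the board to the robot's right. Origin: centre of its underside. Leave untouched.

How it is judged:
On the way:
1. the fingertips hold the narrow bin's flap pressed in about halfway (0.28 to 0.62 rad) for 0.7 s (value of joint flap_narrow between 0.28 and 0.62 rad and contact force between the fingers and bin_narrow above 0.3 N), for 0.7 s.
At the end, for the whole second after the job is handed in: The narrow bin's flap has sprung shut (under 0.06 rad), that bin stands upright and at rest within 25 mm of where it was, and the wide bin (flap shut, under 0.06 rad), shaker, ladle and plate are within 15 mm of where they were (value of joint each of flap_narrow, flap_wide below 0.06 rad and distance of bin_narrow from where it was at the start of the episode below 0.025 m and angle between bin_narrow's own z axis and vertical below 0.05 rad and linear speed of bin_narrow below 0.02 m/s and distance of each of bin_wide, shaker, ladle, plate from where it was at the start of the episode below 0.015 m); the robot touches nothing.
It fails at once if the narrow bin's flap is rammed in to near its stop (over 0.75 rad) (value of joint flap_narrow above 0.75 rad).
It fails at once if the narrow bin is pressed harder than 20 N (contact force between any of the fingers, the arm and bin_narrow above 20 N).
It fails at once if the narrow bin is lifted, pushed along more than 25 mm or tipped (distance of bin_narrow from where it was at the start of the episode above 0.025 m or angle between bin_narrow's own z axis and vertical above 0.12 rad).
It fails at once if the wide bin or its flap is touched or moved (contact force between any of the fingers, the arm and bin_wide above 1 N or value of joint flap_wide above 0.08 rad or distance of bin_wide from where it was at the start of the episode above 0.015 m).
It fails at once if the salt shaker, ladle or plate is touched or moved (over 15 mm) (distance of any of shaker, ladle, plate from where it was at the start of the episode above 0.015 m or contact force between any of the fingers, the arm and shaker above 1 N or contact force between any of the fingers, the arm and ladle above 1 N or contact force between any of the fingers, the arm and plate above 1 N).
It also fails if it takes over 38 s, if anything falls off the work surface, if the arm or the gripper's body presses on something with over 40 N, if the wrist force passes 120 N, or if a joint passes its speed limit or range.

## Working session

There is one attempt and no reset: what is moved stays moved. The work goes in short steps, Python scripts to look and compute and a shell command to move; the robot and the scene stay as the last step left them, time stands still between calls to the robot, and variables do not carry over. Pictures are saved under pics/ and viewed, at most 10 in all, crops included, and the job is handed in when it is done.

```bash
ls; mkdir -p pics
cat > h.py <<'E'
import numpy as np, cv2
from cell import env
from scipy.spatial.transform import Rotation as R
def cam(n):
    c=env.camera_info(n); a=np.array(c["attitude"],float)
    M=a if a.shape==(3,3) else (R.from_euler('xyz',a).as_matrix() if a.size==3 else R.from_quat(a).as_matrix())
    return c,M,np.array(c["position"])
def w(n,p):
    c,M,t=cam(n); return M@np.array(p)+t
def cloud(n,d):
    c,M,t=cam(n); v,u=np.mgrid[:400,:640]
    P=np.stack([(u-c["cx"])/c["fx"]*d,(v-c["cy"])/c["fy"]*d,d],-1)
    return P@M.T+t
E
python3 - <<'E'
from h import *
for n in("scene","top"):
    print(env.camera_info(n))
    im,d=env.get_image(n); cv2.imwrite(f"pics/{n}0.png",im); np.save(f"{n}.npy",d)
    for t in("narrow_flap_spot","bin_narrow","narrow_flap_hinge","bin_wide","shaker","ladle","plate"):
        print(n,t,[(np.round(w(n,r["position"]),3).tolist(),round(r["score"],2)) for r in env.spot_in(t,n)][:3])
print(env.read_state())
E
```

```text
pics
{'fx': 416.868281366697, 'fy': 416.868281366697, 'cx': 321.63714959285846, 'cy': 199.2722268773405, 'position': array([ 1.06586225, -0.41980529,  1.10937101]), 'attitude': array([-2.54797030e+00,  1.90860454e-03,  9.02717275e-01])}
scene narrow_flap_spot [([0.649, 0.262, 0.196], 0.58)]
scene bin_narrow [([0.666, 0.224, 0.165], 0.9)]
scene narrow_flap_hinge [([0.649, 0.261, 0.201], 0.83), ([0.478, 0.444, 0.021], 0.23)]
scene bin_wide [([0.644, -0.207, 0.196], 0.85)]
scene shaker [([0.41, 0.013, 0.059], 0.88)]
scene ladle [([0.476, 0.442, 0.022], 0.49)]
scene plate [([0.551, -0.506, 0.012], 0.55)]
{'fx': 366.44886547985305, 'fy': 366.44886547985305, 'cx': 321.1133740282536, 'cy': 202.45353231963625, 'position': array([ 0.44670589, -0.0268571 ,  1.12834955]), 'attitude': array([-3.03380058,  0.00729944, -1.59827623])}
top narrow_flap_spot [([0.645, 0.258, 0.203], 0.83)]
top bin_narrow [([0.64, 0.249, 0.196], 0.95)]
top narrow_flap_hinge [([0.65, 0.259, 0.199], 0.98), ([0.611, -0.19, 0.201], 0.73)]
top bin_wide [([0.611, -0.186, 0.196], 0.92)]
top shaker [([0.397, 0.015, 0.082], 0.73)]
top ladle [([0.545, 0.446, 0.017], 0.65)]
top plate [([0.551, -0.51, 0.009], 0.95)]
{'time_s': 0.8, 'joints': array([ 1.16648401e+00,  4.93587490e-01,  1.34549041e+00,  9.82378866e-06,
        1.30252928e+00, -9.54734015e-02]), 'dq': array([ 0.0013491 , -0.00159737, -0.00066316,  0.00033623,  0.00062189,
        0.00068399]), 'joint_efforts': array([-2.31258979e-03, -8.81977201e+01, -3.84253800e+01, -3.00887132e-04,
        1.10303881e-03, -5.37668700e-05]), 'ee_pos': array([0.18994745, 0.59543398, 0.231288  ]), 'tool_rot': array([-3.14157910e+00, -1.08136379e-05,  2.83275113e+00]), 'force': array([ 1.25263877, -0.33009493,  1.04095898]), 'wrist_torque': array([ 0.01248233, -0.02730135, -0.00875945]), 'grip_force': 0.0, 'opening': 0.08516843122836074}
```

Run:
```python
from h import *
for n in("scene","top"):
    P=cloud(n,np.load(n+".npy")); im=cv2.imread(f"pics/{n}0.png")
    m=(abs(P[...,2]-.2)<.012)&(np.load(n+".npy")>0)&(np.hypot(P[...,0]-.65,P[...,1]-.26)<.13)
    q=P[m]; r=cv2.minAreaRect(q[:,:2].astype(np.float32)); print(n,len(q),np.median(q[:,2]),r,cv2.boxPoints(r).round(3).tolist())
    wm=m&(im.min(-1)>200); print(np.percentile(im[m].min(-1),[5,30,50,70,95]))
    th,_=cv2.threshold(im[m].min(-1),0,255,cv2.THRESH_OTSU); wm=m&(im.min(-1)>th); f=P[wm]
    r=cv2.minAreaRect(f[:,:2].astype(np.float32)); print("flap",th,len(f),f.mean(0),r)
```

```text
scene 1620 0.198678173725169 ((0.6501949429512024, 0.2625736892223358), (0.11387395113706589, 0.14276987314224243), 84.76887512207031) [[0.5740000009536743, 0.21199999749660492], [0.7160000205039978, 0.19900000095367432], [0.7260000109672546, 0.31299999356269836], [0.5839999914169312, 0.32600000500679016]]
[ 66.  89. 135. 174. 175.]
flap 128.0 842 [0.65252402 0.2626932  0.19891981] ((0.6508541703224182, 0.26393845677375793), (0.0826849713921547, 0.1161213219165802), 84.25576782226562)
top 2295 0.20059407958273234 ((0.6496636271476746, 0.26217228174209595), (0.11248011142015457, 0.14118440449237823), 84.65198516845703) [[0.5740000009536743, 0.21299999952316284], [0.7149999737739563, 0.20000000298023224], [0.7250000238418579, 0.31200000643730164], [0.5849999785423279, 0.32499998807907104]]
[ 67.  82. 163. 181. 185.]
flap 130.0 1208 [0.64823661 0.26301877 0.20050139] ((0.6490985751152039, 0.26385563611984253), (0.08037413656711578, 0.10637205094099045), 85.00881958007812)
```

View pics/top0.png

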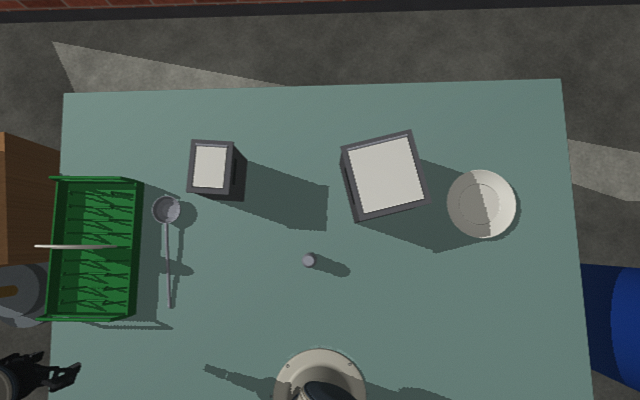

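View pics/scene0.png

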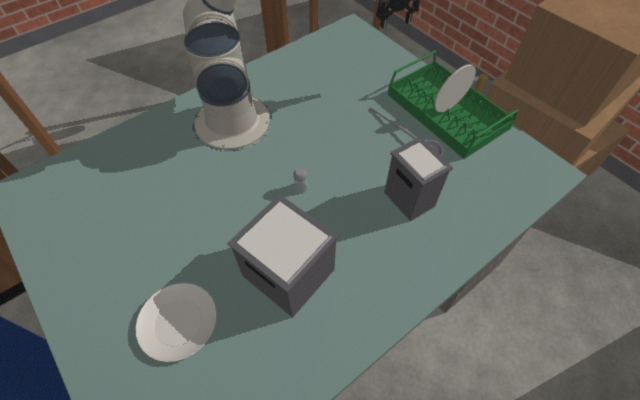

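Top view: the narrow bin's flap is centred near (210,167), its free edge facing the robot (down). The wide bin is well clear at (385,175), the shaker at (308,260), the ladle at (168,210–305) and the plate at (482,203). A dish rack with an upright plate stands at (85,245), near the arm's path. The scene view agrees, and the depth fit puts the bin at (0.650, 0.262) with a yaw of −5.3°. Next I check the heights near the path.

```bash
python3 - <<'E'
from h import *
for n in("scene","top"):
    P=cloud(n,np.load(n+".npy"));q=P[np.load(n+".npy")>0]
    for x in np.arange(.1,.8,.1):
        print(n,round(x,1),[(lambda s: round(float(s.max()),2) if len(s) else None)(q[(abs(q[:,0]-x)<.05)&(abs(q[:,1]-y)<.05)][:,2]) for y in np.arange(.2,.9,.1)])
E
python3 -m creep '[[0,0,0,0,0,0.05,-1],[0,0,0,0,0,0.1,-1],[0,0,0,0,0,0.15,-1],[0,0,0,0,0,0.15,-1]]' 20
```

```text
scene 0.1 [0.01, 0.01, 0.01, 0.01, 0.01, 0.01, 0.01]
scene 0.2 [0.01, 0.01, 0.01, 0.35, 0.35, 0.33, 0.01]
scene 0.3 [0.01, 0.01, 0.02, 0.06, 0.11, 0.11, 0.1]
scene 0.4 [0.01, 0.01, 0.03, 0.06, 0.16, 0.07, 0.05]
scene 0.5 [0.01, 0.01, 0.03, 0.06, 0.2, 0.2, 0.05]
scene 0.6 [0.2, 0.2, None, 0.1, 0.11, 0.1, 0.05]
scene 0.7 [0.2, 0.2, 0.01, 0.1, 0.11, 0.11, 0.08]
top 0.1 [0.01, 0.01, 0.01, 0.01, 0.01, 0.01, 0.01]
top 0.2 [0.01, 0.01, 0.01, 0.46, 0.46, 0.34, 0.01]
top 0.3 [0.01, 0.01, 0.02, 0.08, 0.11, 0.11, 0.11]
top 0.4 [0.01, 0.01, 0.03, 0.06, 0.17, 0.17, 0.06]
top 0.5 [0.01, 0.01, 0.04, 0.06, 0.21, 0.21, 0.06]
top 0.6 [0.21, 0.21, 0.04, 0.11, 0.11, 0.11, 0.08]
top 0.7 [0.21, 0.21, 0.01, 0.01, 0.11, 0.11, 0.1]
time_s: 1.2
ee_pos: [0.1907, 0.5973, 0.3888]
tool_rot: [3.13, 0.001, 2.833]
force: [0.4, 0.8, 0.0]
opening: 0.0283
grip_force: 0.0
```

```bash
python3 -m creep '[[0,0,0.8,0.029,-0.022,0,-1],[0,0,1.6,0.058,-0.044,0,-1],[0,0,2.4,0.087,-0.066,0,-1],[0,0,3.2,0.116,-0.088,0,-1],[0,0,4,0.145,-0.11,0,-1]]'
python3 -m creep '[[0,0,0.8,0.029,-0.022,0,-1],[0,0,1.6,0.058,-0.044,0,-1],[0,0,2.4,0.087,-0.066,0,-1],[0,0,3.2,0.116,-0.088,0,-1],[0,0,4,0.145,-0.11,0,-1]]'
python3 -m creep '[[0,0,1,0.029,-0.022,0,-1],[0,0,2,0.058,-0.044,0,-1],[0,0,3,0.087,-0.066,0,-1],[0,0,4,0.116,-0.088,0,-1],[0,0,4,0.145,-0.11,0,-1]]'
python3 -m creep '[[0,0,0,0,0,-0.03,-1],[0,0,0,0,0,-0.06,-1],[0,0,0,0,0,-0.09,-1],[0,0,0,0,0,-0.12,-1],[0,0,0,0,0,-0.12,-1]]'
python3 -m creep '[[0,0,0,0,0,0,-1],[0,0,0,0,0,0,-1]]'
python3 - <<'E'
from h import *
im,d=env.get_image("scene"); cv2.imwrite("pics/s1.png",cv2.resize(im[100:250,340:520],None,fx=3.5,fy=3.5))
im,d=env.get_image("top"); cv2.imwrite("pics/t1.png",cv2.resize(im[100:250,140:290],None,fx=3.5,fy=3.5))
s=env.read_state();print(s["ee_pos"],s["tool_rot"],s["force"],s["opening"])
E
```

```text
time_s: 1.7
ee_pos: [0.3359, 0.4844, 0.3813]
tool_rot: [3.141, 0.0, 2.903]
force: [1.0, 0.7, 0.3]
opening: 0.0003
grip_force: 0.0
time_s: 2.2
ee_pos: [0.481, 0.3744, 0.3813]
tool_rot: [3.142, 0.0, 2.973]
force: [0.3, 0.6, -0.5]
opening: 0.0
grip_force: 0.0
time_s: 2.7
ee_pos: [0.626, 0.2644, 0.3812]
tool_rot: [3.142, 0.0, 3.043]
force: [0.5, 0.4, 0.1]
opening: -0.0001
grip_force: 0.0
time_s: 3.2
ee_pos: [0.623, 0.2648, 0.2572]
tool_rot: [-3.139, -0.006, 3.042]
force: [-0.4, 0.1, -1.0]
opening: 0.0003
grip_force: 0.0
time_s: 3.4
ee_pos: [0.6258, 0.2657, 0.2633]
tool_rot: [3.141, 0.003, 3.042]
force: [-0.3, 0.2, -0.2]
opening: -0.0005
grip_force: 0.0
[0.62563698 0.26569656 0.26309792] [3.14052640e+00 2.45032694e-03 3.04226529e+00] [ 0.01114422 -0.25574029  0.09275588] -0.00021135223960882886
```

View pics/s1.png

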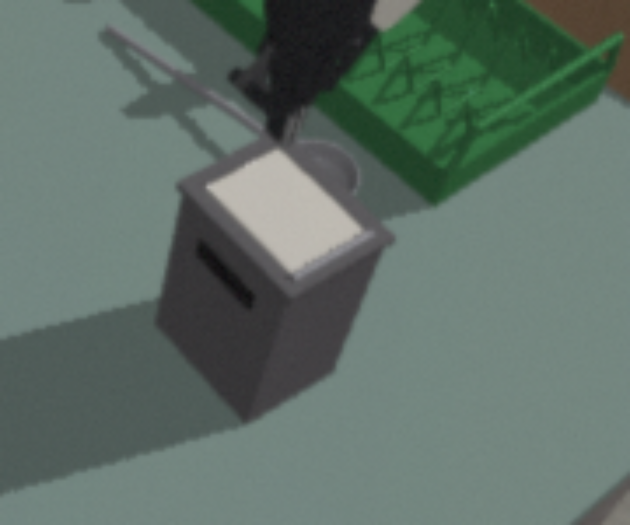

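The zoomed scene view shows the shut fingers hanging over the flap's free-edge half, tips at about crop (285,140). The hinge strip is at the far right end (330,255), as expected. I lower gently.

```bash
python3 -m creep '[[0,0,0,0,0,-0.01,-1],[0,0,0,0,0,-0.02,-1],[0,0,0,0,0,-0.03,-1],[0,0,0,0,0,-0.04,-1],[0,0,0,0,0,-0.05,-1]]'
python3 -m creep '[[0,0,0,0,0,-0.004,-1],[0,0,0,0,0,-0.008,-1],[0,0,0,0,0,-0.012,-1],[0,0,0,0,0,-0.016,-1],[0,0,0,0,0,-0.02,-1]]'
python3 -m creep '[[0,0,0,0,0,-0.004,-1],[0,0,0,0,0,-0.008,-1],[0,0,0,0,0,-0.01,-1],[0,0,0,0,0,-0.01,-1]]'
python3 - <<'E'
from h import *
im,d=env.get_image("scene"); cv2.imwrite("pics/s2.png",cv2.resize(im[100:250,340:520],None,fx=3.5,fy=3.5))
s=env.read_state();print(s["ee_pos"],s["force"],s["wrist_torque"])
E
```

```text
time_s: 4.0
ee_pos: [0.6247, 0.2654, 0.21]
tool_rot: [-3.141, -0.001, 3.042]
force: [-0.8, 0.3, -0.3]
opening: -0.0001
grip_force: 0.0
time_s: 4.5
ee_pos: [0.6253, 0.2655, 0.1913]
tool_rot: [3.141, 0.001, 3.042]
force: [2.2, -0.7, 1.8]
opening: -0.0002
grip_force: 0.8
time_s: 4.9
ee_pos: [0.6249, 0.2654, 0.181]
tool_rot: [-3.141, -0.0, 3.042]
force: [0.1, 0.6, 2.5]
opening: -0.0001
grip_force: 1.1
[0.624836   0.26546396 0.18121507] [-0.5748796   0.07457031  2.08190612] [-0.00513317  0.00178054  0.03907778]
```

View pics/s2.png

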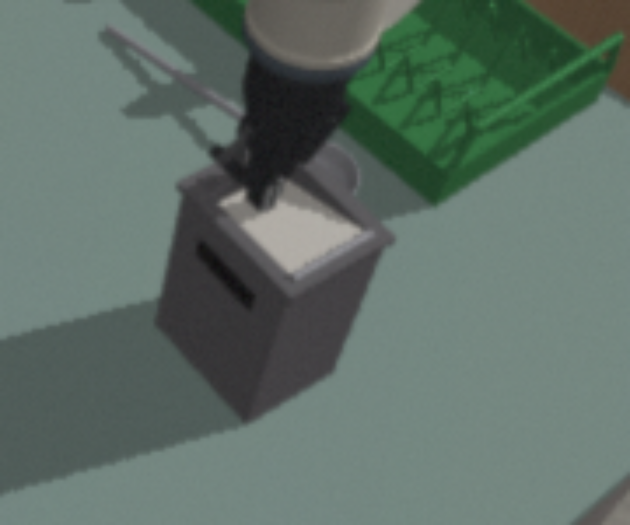

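The fingertips at crop (262,195) are pressing the flap down, the bin has not moved, and the force is 2–2.5 N, as expected at roughly 0.27 rad. I go 13 mm deeper and measure the angle from depth.

```bash
python3 -m creep '[[0,0,0,0,0,-0.004,-1],[0,0,0,0,0,-0.008,-1],[0,0,0,0,0,-0.012,-1],[0,0,0,0,0,-0.013,-1],[0,0,0,0,0,-0.013,-1]]'
python3 - <<'E'
from h import *
im,d=env.get_image("scene"); P=cloud("scene",d); c,s=np.cos(-.0925),np.sin(-.0925)
D=P-[.65,.262,0]; a=D[...,0]*c+D[...,1]*s; b=-D[...,0]*s+D[...,1]*c
m=(d>0)&(abs(b)<.03)&(a>.0)&(a<.045)&(im.min(-1)>110)&(P[...,2]>.1)
k=np.polyfit(a[m],P[...,2][m],1);print(m.sum(),"angle",np.arctan(k[0]),np.polyval(k,.055)); print(env.read_state()["force"])
E
```

```text
time_s: 5.45
ee_pos: [0.6247, 0.2654, 0.168]
tool_rot: [-3.141, -0.001, 3.042]
force: [-0.8, 0.8, 3.0]
opening: 0.0004
grip_force: 1.5
688 angle -1.3317732277088303 0.2607439991542843
[-0.74385942  0.06871723  2.79164154]
```

```bash
python3 - <<'E'
from h import *
im,d=env.get_image("scene"); P=cloud("scene",d); c,s=np.cos(-.0925),np.sin(-.0925)
D=P-[.65,.262,0]; a=D[...,0]*c+D[...,1]*s; b=-D[...,0]*s+D[...,1]*c
m=(d>0)&(abs(b)<.03)&(a>.0)&(a<.045)&(P[...,2]<.203)&(P[...,2]>.12)
k=np.polyfit(a[m],P[...,2][m],1);print(m.sum(),"angle",np.arctan(k[0]),np.polyval(k,.055)); print(env.read_state()["force"])
E
python3 -m creep '[[0,0,0,0,0,0,-1],[0,0,0,0,0,0,-1],[0,0,0,0,0,0,-1],[0,0,0,0,0,0,-1],[0,0,0,0,0,0,-1]]'
python3 -m creep '[[0,0,0,0,0,0,-1],[0,0,0,0,0,0,-1],[0,0,0,0,0,0,-1],[0,0,0,0,0,0,-1],[0,0,0,0,0,0,-1]]'
python3 -m creep '[[0,0,0,0,0,0,-1],[0,0,0,0,0,0,-1],[0,0,0,0,0,0,-1],[0,0,0,0,0,0,-1],[0,0,0,0,0,0,-1]]'
```

```text
201 angle 0.405652078319378 0.1983602985509466
[-1.19842674  0.89512767  2.69847299]
time_s: 6.05
ee_pos: [0.6248, 0.2654, 0.1682]
tool_rot: [-3.141, -0.0, 3.042]
force: [-3.1, 0.4, 1.4]
opening: 0.0
grip_force: 1.5
time_s: 6.55
ee_pos: [0.6249, 0.2654, 0.1682]
tool_rot: [-3.142, -0.0, 3.042]
force: [-3.9, -0.4, 2.0]
opening: 0.0003
grip_force: 1.5
time_s: 7.05
ee_pos: [0.625, 0.2654, 0.1683]
tool_rot: [-3.142, 0.0, 3.042]
force: [-3.4, -0.2, 2.7]
opening: -0.0002
grip_force: 1.5
```

The measured angle is about 0.41 rad, held for 1.5 s. I withdraw slowly, straight up.

```bash
python3 -m creep '[[0,0,0,0,0,0.008,-1],[0,0,0,0,0,0.016,-1],[0,0,0,0,0,0.024,-1],[0,0,0,0,0,0.032,-1],[0,0,0,0,0,0.04,-1]]'
python3 -m creep '[[0,0,0,0,0,0.03,-1],[0,0,0,0,0,0.06,-1],[0,0,0,0,0,0.09,-1],[0,0,0,0,0,0.12,-1],[0,0,0,0,0,0.12,-1]]'
python3 -m creep '[[0,0,0,0,0,0,-1],[0,0,0,0,0,0,-1],[0,0,0,0,0,0,-1],[0,0,0,0,0,0,-1],[0,0,0,0,0,0,-1]]'
python3 - <<'E'
from h import *
im,d=env.get_image("scene"); P=cloud("scene",d); cv2.imwrite("pics/s3.png",im)
m=(abs(P[...,2]-.2)<.012)&(d>0)&(np.hypot(P[...,0]-.65,P[...,1]-.26)<.13)
print(cv2.minAreaRect(P[m][:,:2].astype(np.float32)))
c,s=np.cos(-.0925),np.sin(-.0925);D=P-[.65,.262,0]; a=D[...,0]*c+D[...,1]*s; b=-D[...,0]*s+D[...,1]*c
m=(d>0)&(abs(b)<.03)&(abs(a)<.05)&(P[...,2]<.22)&(P[...,2]>.12)
print(m.sum(),np.arctan(np.polyfit(a[m],P[...,2][m],1)[0]),env.read_state()["force"])
E
```

```text
time_s: 7.55
ee_pos: [0.6253, 0.2654, 0.2093]
tool_rot: [3.141, 0.001, 3.042]
force: [0.1, 1.0, -0.1]
opening: 0.0002
grip_force: 0.0
time_s: 8.05
ee_pos: [0.6264, 0.2659, 0.3335]
tool_rot: [3.139, 0.007, 3.042]
force: [1.4, 0.7, 0.1]
opening: 0.0001
grip_force: 0.0
time_s: 8.55
ee_pos: [0.6248, 0.2654, 0.3278]
tool_rot: [-3.141, -0.001, 3.042]
force: [0.3, 0.9, 0.6]
opening: -0.0003
grip_force: 0.0
((0.648878812789917, 0.26166054606437683), (0.11407661437988281, 0.14380820095539093), 85.45706176757812)
587 -0.007578963222047508 [-0.03361138 -0.36375983  0.20044596]
```

View pics/s3.png

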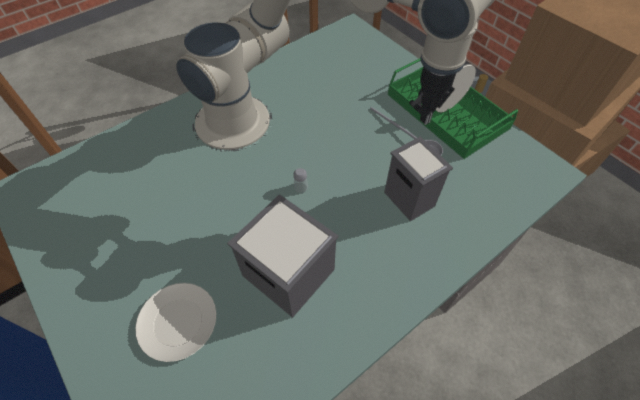

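The flap at (422,158) is shut flush, the bin is where it was, and everything else is unchanged with the arm clear, so I hand in the job.

```bash
python3 -c "
from cell import env
print(env.job_done())"
```

```text
the job is handed in; nothing more can be done
None
```

The narrow bin's flap does not stick: pressed in to about 0.41 rad and held for over 1.5 s, it sprang fully shut on release, the bin stayed in place and nothing else was touched; the job is handed in.

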